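Turn the lamp board over on the scooped stop

ROBOT

A 6-joint arm with a two-finger parallel gripper is mounted at the origin on a cart in front of the work surface, level with it; the furniture and walls round the work are solid. World frame = base frame: x ahead of the robot, y to its left, z up, the work surface at z = 0. Lengths are in m, angles in rad, forces in N, time in s.
With the tool pointing down it reaches from about 0.35 to 0.975 m from the base axis. Payload 4.9 kg.
Tool frame: the origin (TCP) lies at the very end of the fingers, on their centre line; the grasp point (between the pads) lies 19 mm behind it; z points along the fingers, x is the direction in which the jaws open and shut, and the axes are right-handed (so a half turn about z gives the same grasp; the last joint's range is limited). The gripper opens to 85 mm and grips with 20 to 120 N. Pads are 22 mm wide; open, the fingers measure 114 mm over their backs; the gripper's body (76 mm by 85 mm) begins 54 mm behind the grasp point. The pads swing forward as they close: fully open they stand 13 mm farther back than shut.
Start: joints at [-1.318, 0.053, 1.613, -0, 1.476, -0.119], TCP at [0.227, -0.582, 0.231] pointing down, gripper open.
Joint ranges: [-3.01, 3.01], [-1.01, 2.22], [0.06, 2.58], [-1.02, 4.17], [0.09, 2.62], [-3.14, 3.14]. Speed limits (rad/s): [2.57, 2.57, 3.14, 3.14, 3.14, 3.14].

INTERFACE

Orientations are given as a rotation vector (axis times angle).
In Python, from station import readout, viewer, ctrl, nets gives the robot as it stands. The module is installed in compiled form; this text tells all that it offers.
- The arm moves only by the tool step_arm, never from a script. Its argument "moves" is a list that holds one entry, the list of rows, each a list of 4 numbers: the shift along the world's x, y, z in cm, then the turn about the world's z in rad. In form: [[[dx, dy, dz, yaw], ...]]. A call has 1 to 10 rows; each row shifts and turns the commanded pose from where the row before left it; what a row does not reach is not made up. A row lasts 1/12 s, in which the tool goes at most 41.7 mm and 7.16 degrees, less where a joint would pass 70% of its speed; a pose out of reach is approached as far as the arm can. A call is refused whole if a number of a shift passes 4.17 or a number of a turn 0.125, either way. A call with a gripper value outside its range is refused whole. "grip" is the closure, from 0 (fully open) to 1 (shut), set as the call begins (left out, the last holds). The fingers move at their own pace and stop on an object; "squeeze" is the grip in N (left out, the last holds). Time passes only in rows, so rows that do not move let the fingers close. It gives the time, the measured TCP pose, the force and the opening at its end, in the units of the state.
- readout.get_obs(): the state, without advancing time (a new reading comes with each control period).
- viewer.get_image(name): name is "scene" or "side" or "wrist"; returns the picture (420x560x3 uint8, blue, green, red); there is no depth.
- viewer.calibration(name): a dict with "camera_matrix" (3x3 intrinsics, pixels), "R" (3x3) and "t" (3): a world point X has camera coordinates R X + t. Camera axes: x right, y down, z forward; pixel columns grow to the right and rows downward; lengths in m; the calibration is good to about 2 mm. The wrist camera is an equidistant fisheye: a pixel r from the principal point sees the ray r / f radians off the axis. A picture is of the moment at which its call begins: read the wrist's pose just before it. calibration takes no time and is no camera call; for the wrist camera it gives the pose at the moment of the call.
- ctrl.finish_job(): hands the job in, once; it reports no verdict.
Trained networks look in the newest picture that a camera, given by its name, has taken for a name from the list of things; names that differ only in an ending like _2 or _b are one class to them, and where a whole thing is asked for, a point or a joint stands for the part that bears it (a point fixed in the world has none). Each returns a list of dicts, best first, with "confidence" (0 to 1); they miss things now and then, are a little off and sometimes report something else, mostly with a low value. They report only what shows in the picture. A call takes as long as a camera call. They do not tell look-alikes from the thing itself.
- nets.masks_of(camera, thing): "region" (420x560 bool, what is visible of it) and "box" ([left, top, right, bottom] in pixels, round what is visible of it).
- nets.pinpoint(camera, thing): "at" ([column, row] in pixels: a listed point, or the origin of a listed thing).
The state is a dict: "t": time; "q": joint angles; "dq": joint speeds; "effort": joint torques, N m; "tool_pos": TCP position; "tool_rot": TCP orientation; "contact_force": force on the tool from outside, world axes, zero at the start; "wrist_torque": the same for the moment, N m; "opening": finger opening in m.
Only numpy, scipy, OpenCV 4.12 (cv2) and the standard library are available. Lean on these libraries where they do the work, as an engineer would, in place of code of your own. Each camera call takes 0.05 s, during which the arm holds its last target. There are 200 camera calls.

TASK

Turn the lamp board over in the soldering tray, so that its green circuit side faces up, ready for soldering: push it with the fingertips against the blue scooped stop until it stands there leaning by itself, then push its top back from behind, through the gap in the stop, so that it falls over. Then push it flat along the tray until its edge is fully home under the lip of the hold-down rail. Only push the board, and gently; do not pinch it or lift it off the tray, and leave the loose things around the tray where they are.

Things in the scene. Friction and masses are not known exactly. Their poses are not given: they have to be found in the camera images.
- tray: Fixed soldering tray, dark steel base 126 (x) x 178 (y, -81 to +97) x 8 mm; origin on the worktop, bed top at z = 8 mm. +y runs from the aluminium hold-down rail to the blue scooped stop. Black side guides 6 mm above the bed, 97 mm apart, from the rail to the stop, keep the board square.
- scoop_foot (a point): Point on the bed (tray y = +60 mm, x = 0) where the scooped stop begins: two blue cheeks, each 26 mm wide, with a 56 mm gap at x = 0 open to the back. They rise from 40 degrees at the foot to 70 at the top, which is 36 mm over the bed, 25 mm beyond the foot; their back is at y = +95 mm. Axes as the tray's. The board, its low edge pushed to the foot, leans there at about 56 degrees by itself.
- stop_face (a point): Point on the bed at the stop face of the hold-down rail (tray y = -63 mm, x = 0). The rail's lip overhangs the bed from the face to y = -55 mm, 8.5 mm clear above the bed; its top is 12.5 mm above the bed. Axes as the tray's.
- board: Loose bare lamp board, 90 (x) x 60 (y) x 5 mm, about 75 g; origin at its centre, +z out of the green circuit side with copper pads, the other side plain aluminium. At the start it lies green side down on the bed by the scoop, long edges across the tray; when home its axes agree with the tray's.
- lead_edge (a point): Middle of the board's long edge (board y = -30 mm, half thickness) that lies nearest the scoop at the start and ends home under the lip. While the board leans on the scoop it is about 51 mm over the bed and 31 mm beyond the foot.
- tail_edge (a point): Middle of the board's other long edge (board y = +30 mm, half thickness), nearest the rail at the start, 40 to 55 mm clear of the lip; it stays low on the bed while the board stands up and falls over.
- reel: blue reel of solder standing on its flange, 63 x 56 x 45 mm; origin under its centre. Bystander, loose.
- flux: yellowed round flux pot with a lid, 38 mm across, 38 mm high; origin under its centre. Bystander, loose.
- cap: dark blue upright capacitor, 25 mm across, 44 mm high; origin under its centre. Bystander, loose.
- pliers: pliers with blue handles lying flat, 146 x 49 x 12 mm; origin under the middle. Bystander, loose.
- spare: spare green populated circuit board, 50 x 62 x 19 mm; origin under its centre. Bystander, loose; not the lamp board.
There are look-alikes about, which are no part of the job. Of the things that look like the board, the larger one is meant.

How it is judged:
By the outcome, as a careful person would: the job done as asked, in the order asked, and still so for the second after the job is handed in, with the robot touching nothing.
It also fails if it takes over 58 s, if anything falls off the work surface, if the arm or the gripper's body presses on something with over 40 N, if the wrist force passes 120 N, or if a joint passes its speed limit or range.

## Working session

There is one attempt and no reset: what is moved stays moved. The work goes in short steps, Python scripts to look and compute and a tool call to move; the robot and the scene stay as the last step left them, time stands still between calls to the robot, and variables do not carry over. Pictures are saved under pics/ and viewed, about 8 in all and at most 12, crops included, and the job is handed in when it is done.

Besides the shell and the picture viewer there is one more tool, called after "Emit:" in YAML: its name, and indented under it one key for each argument. step_arm: Moves the arm, as the interface text tells. Its arguments: {"type":"object","properties":{"moves":{"type":"array","items":{"type":"array","items":{"type":"array","items":{"type":"number"}}}},"grip":{"type":"number"},"squeeze":{"type":"number"}},"required":["moves"]}

```bash
mkdir -p pics
cat > h.py <<'E'
import numpy as np, cv2
from station import readout, viewer, ctrl, nets
def ray(cam,uv,c=None):
    c=c or viewer.calibration(cam);K=np.array(c["camera_matrix"]);R=np.array(c["R"]);t=np.array(c["t"])
    p=np.linalg.inv(K)@np.array([uv[0],uv[1],1.])
    if cam=="wrist":
        a=np.array([p[0],p[1]]);r=np.linalg.norm(a)+1e-12;d=np.array([*(a/r*np.sin(r)),np.cos(r)])
    else: d=p
    return -R.T@t, R.T@d
def onplane(cam,uv,z,c=None):
    o,d=ray(cam,uv,c);return o+d*(z-o[2])/d[2]
def proj(cam,X):
    c=viewer.calibration(cam);K=np.array(c["camera_matrix"]);R=np.array(c["R"]);t=np.array(c["t"])
    p=R@np.array(X)+t;p=K@p;return p[:2]/p[2]
def snap(cam,name):
    im=viewer.get_image(cam);cv2.imwrite(f"pics/{name}.png",im);return im
E
python3 - <<'E'
from h import *
np.set_printoptions(precision=4,suppress=True)
a=snap("scene","s0");b=snap("side","d0")
for cam in("scene","side"):
    c=viewer.calibration(cam);print(cam,-np.array(c["R"]).T@np.array(c["t"]))
    for th,z in(("tray",0),("scoop_foot",.008),("stop_face",.008),("board",.0105),("lead_edge",.0105),("tail_edge",.0105),("reel",0),("flux",0),("cap",0),("pliers",0),("spare",0)):
        for r in nets.pinpoint(cam,th)[:2]:
            print(th,np.round(r["at"],1),round(r["confidence"],2),onplane(cam,r["at"],z))
print(readout.get_obs())
E
```

```text
scene [0.1379 0.4267 0.5274]
tray [272.8 217.1] 0.87 [ 0.4952 -0.152   0.    ]
scoop_foot [253.5 229.6] 0.85 [ 0.5007 -0.0927  0.008 ]
scoop_foot [157.  225.7] 0.19 [ 0.6621 -0.0093  0.008 ]
stop_face [286.1 195.7] 0.75 [ 0.5036 -0.2182  0.008 ]
stop_face [263.9 216.4] 0.53 [ 0.5056 -0.1363  0.008 ]
board [261.6 216.8] 0.95 [ 0.5069 -0.1303  0.0105]
board [297.2 274.1] 0.67 [ 0.375  -0.0316  0.0105]
lead_edge [254.8 224.7] 0.75 [ 0.5048 -0.1035  0.0105]
lead_edge [297.4 266.1] 0.65 [ 0.3837 -0.0481  0.0105]
tail_edge [276.  206.2] 0.83 [ 0.5009 -0.1736  0.0105]
tail_edge [298.4 289.6] 0.81 [ 0.3571 -0.0029  0.0105]
flux [156.1 224.3] 0.89 [ 0.6746 -0.0183  0.    ]
cap [357.3 220. ] 0.76 [ 0.3509 -0.2279  0.    ]
pliers [331.5 157. ] 0.82 [ 0.4969 -0.4214  0.    ]
spare [177.2 297.6] 0.87 [0.5165 0.1014 0.    ]
side [0.3764 0.5938 0.4496]
tray [286.6 227.1] 0.86 [ 0.4946 -0.1426  0.    ]
scoop_foot [277.2 234.1] 0.66 [ 0.5065 -0.0982  0.008 ]
scoop_foot [281.2 217.9] 0.56 [ 0.5107 -0.1653  0.008 ]
board [287.8 225.8] 0.63 [ 0.4903 -0.1311  0.0105]
board [342.1 264.8] 0.45 [ 0.3706 -0.
[... 240 characters left out ...]
366.5 193.9] 0.6 [ 0.3263 -0.3432  0.    ]
flux [187.6 250.4] 0.82 [ 0.6671 -0.0165  0.    ]
cap [358.  219.7] 0.75 [ 0.3447 -0.2072  0.    ]
pliers [304.2 174.5] 0.67 [ 0.4954 -0.4284 -0.    ]
spare [246.5 297.4] 0.91 [0.5208 0.0923 0.    ]
{'t': 1.2, 'q': array([-1.318 ,  0.0527,  1.6129,  0.    ,  1.476 , -0.119 ]), 'dq': array([-0.0008, -0.0003, -0.0006,  0.0011, -0.0006, -0.0001]), 'effort': array([  0.0017, -39.3691, -37.0457,  -0.    ,   0.0007,   0.    ]), 'tool_pos': array([ 0.2271, -0.5823,  0.2313]), 'tool_rot': array([-2.5937,  1.7726, -0.    ]), 'contact_force': array([-0.0681,  0.0535, -0.4338]), 'wrist_torque': array([-0.0003, -0.0681,  0.0226]), 'opening': 0.0855430554676205}
```

View both.

Run:
```python
import cv2
a=cv2.imread("pics/s0.png")[150:330,130:430];b=cv2.imread("pics/d0.png")[150:330,130:430]
import numpy as np
cv2.imwrite("pics/c0.png",cv2.resize(np.vstack([a,b]),None,fx=1.65,fy=1.65,interpolation=2)[:600]); 
cv2.imwrite("pics/c1.png",cv2.resize(a,None,fx=2.6,fy=2.6,interpolation=2));cv2.imwrite("pics/c2.png",cv2.resize(b,None,fx=2.6,fy=2.6,interpolation=2))
```

```text
(no output)
```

View pics/c1.png

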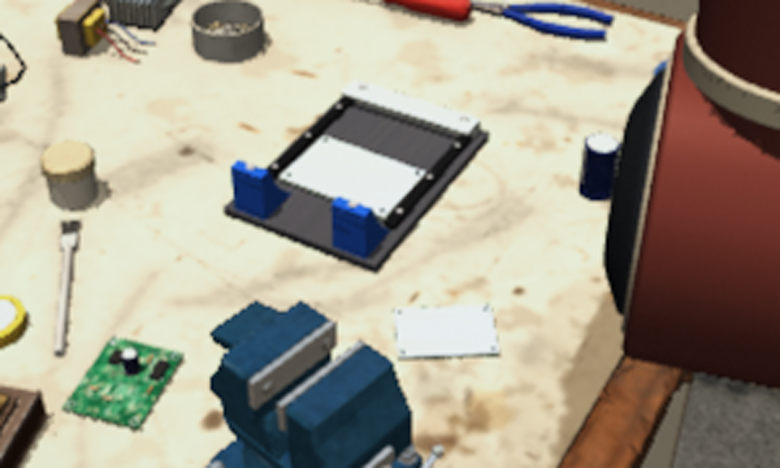

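View pics/c2.png

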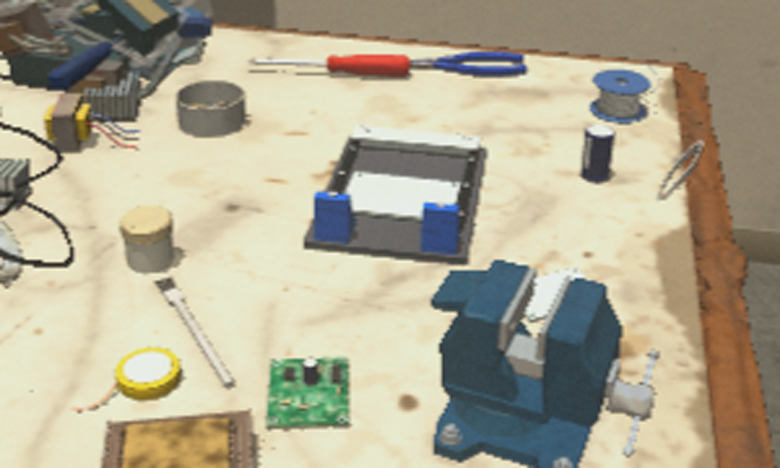

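```bash
cat > f.py <<'E'
from h import *
from scipy.optimize import least_squares
np.set_printoptions(precision=4,suppress=True)
f=lambda u,v:np.array([130+u/2.6,150+v/2.6])
obs=[("scene",f(228,213),(63,97,0)),("scene",f(376,270),(-63,97,0)),("scene",f(489,135),(-63,-81,4)),
("side",f(306,247),(63,97,0)),("side",f(467,261),(-63,97,0)),("side",f(485,148),(-63,-81,4)),
("scene",(253.5,229.6),(0,60,8)),("scene",(286.1,195.7),(0,-63,8)),("side",(277.2,234.1),(0,60,8)),("scene",(272.8,217.1),(0,0,0)),("side",(286.6,227.1),(0,0,0))]
def T(p,X):
    c,s=np.cos(p[2]),np.sin(p[2]);x,y,z=np.array(X)/1000
    return np.array([p[0]+c*x-s*y,p[1]+s*x+c*y,z])
def res(p):return np.concatenate([proj(c,T(p,X))-uv for c,uv,X in obs])
E
python3 - <<'E'
from f import *
r=least_squares(res,[.5,-.15,0],loss="soft_l1");print(r.x,r.fun.reshape(-1,2))
def tri(a,b):
    o1,d1=ray("scene",a);o2,d2=ray("side",b)
    k=np.linalg.lstsq(np.c_[d1,-d2],o2-o1,rcond=None)[0];p,q=o1+k[0]*d1,o2+k[1]*d2
    return (p+q)/2,np.linalg.norm(p-q)
for n,a,b in(("jaw far end",(335,322),(522,265)),("horn",(213,325),(433,287)),("rjawfar",(357,345),(578,270)),("flux top",(68,155),(147,220)),("cap top",(601,140),(599,132))):
    print(n,*tri(f(*a),f(*b)))
for X in((0,60,8),(0,105,50),(0,-63,8),(0,8,8)):print(X,T(r.x,X))
E
```

```text
[ 0.5009 -0.1565  0.0281] [[-1.4708  0.6054]
 [ 0.4527  1.3579]
 [ 0.3838 -0.504 ]
 [-1.4623  0.0684]
 [-0.1207  1.1394]
 [ 0.3373  0.1748]
 [ 1.8297 -0.8665]
 [ 0.7473 -0.1858]
 [ 3.373   0.8195]
 [-1.2759 -2.1416]
 [-1.7455 -3.5678]]
jaw far end [0.3897 0.0584 0.0839] 0.004495395827089133
horn [0.4386 0.1009 0.0915] 0.002405574239472598
rjawfar [0.3581 0.0852 0.1049] 0.0011479433556201785
flux top [ 0.6675 -0.0195  0.0354] 0.0025407446584414357
cap top [ 0.345  -0.2221  0.0419] 0.00400708247699127
(0, 60, 8) [ 0.4992 -0.0966  0.008 ]
(0, 105, 50) [ 0.4979 -0.0516  0.05  ]
(0, -63, 8) [ 0.5027 -0.2195  0.008 ]
(0, 8, 8) [ 0.5007 -0.1485  0.008 ]
```

Emit:
step_arm:
  moves:
    - [[2.2, 2.9, 0, 0.122], [2.2, 2.9, 0, 0.122], [2.2, 2.9, 0, 0.122], [2.2, 2.9, 0, 0.122], [2.2, 2.9, 0, 0.122], [2.2, 2.9, 0, 0.122], [2.2, 2.9, 0, 0.122], [2.2, 2.9, 0, 0.122], [2.2, 2.9, 0, 0.122], [2.2, 2.9, 0, 0.122]]
  grip: 1

```text
t: 2.03
tool_pos: [0.4479, -0.2907, 0.2316]
tool_rot: [3.141, 0.042, 0.001]
contact_force: [0.3, 0.1, -0.1]
opening: -0.0001
```

Emit:
step_arm:
  moves:
    - [[2, 2, 0, 0], [2, 2, 0, 0], [1, 1, 0, 0], [0, 0, 0, 0]]

```text
t: 2.37
tool_pos: [0.4987, -0.2401, 0.2314]
tool_rot: [-3.141, -0.039, -0.001]
contact_force: [-0.0, -0.1, -0.7]
opening: 0.0001
```

Run:
```python
from h import *
np.set_printoptions(precision=4,suppress=True)
from scipy.spatial.transform import Rotation as Ro
o=readout.get_obs();print(o["t"],o["tool_pos"],Ro.from_rotvec(o["tool_rot"]).as_matrix()[:,0],o["contact_force"],o["opening"])
c=viewer.calibration("wrist");im=snap("wrist","w1")
print(-np.array(c["R"]).T@np.array(c["t"]),c["camera_matrix"])
for th,z in(("tray",0),("scoop_foot",.008),("stop_face",.008),("board",.0105),("lead_edge",.0105),("tail_edge",.0105)):
    for r in nets.pinpoint("wrist",th)[:2]:print(th,np.round(r["at"],1),round(r["confidence"],2),onplane("wrist",r["at"],z,c))
```

```text
2.3667 [ 0.4987 -0.2401  0.2314] [0.9997 0.0248 0.0007] [-0.0059 -0.0536 -0.7043] 8.709184610767367e-05
[ 0.4963 -0.1717  0.3739] [[325.1923   0.     279.5697]
 [  0.     325.1923 207.8168]
 [  0.       0.       1.    ]]
scoop_foot [279.3  59.1] 0.81 [ 0.4943 -0.1035  0.008 ]
stop_face [282.  162.9] 0.85 [ 0.5002 -0.2212  0.008 ]
stop_face [146.9 261.7] 0.74 [ 0.3262 -0.352   0.008 ]
board [282.9  88.4] 0.94 [ 0.4991 -0.1373  0.0105]
board [172.   13.5] 0.7 [ 0.3691 -0.044   0.0105]
lead_edge [184.2  21.9] 0.75 [ 0.3847 -0.0562  0.0105]
lead_edge [283.1  57.3] 0.68 [ 0.4984 -0.1018  0.0105]
tail_edge [280.6 112. ] 0.85 [ 0.4972 -0.1638  0.0105]
```

View pics/w1.png

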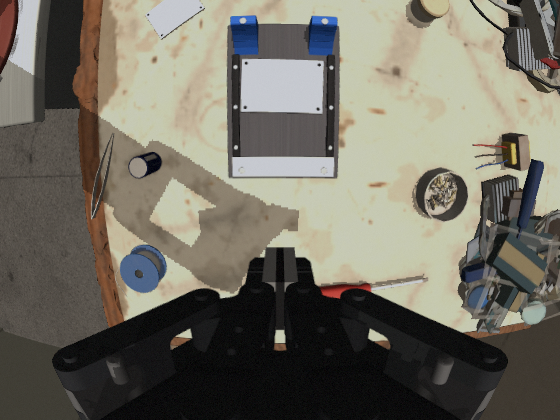

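```bash
cat > w.py <<'E'
from f import *
obs_w=[]
def wtray(pts,c):
    P=[];Q=[]
    for uv,X in pts:
        P.append(onplane("wrist",uv,X[2]/1000,c)[:2]);Q.append(np.array(X[:2])/1000)
    P=np.array(P);Q=np.array(Q);q=Q-Q.mean(0);p=P-P.mean(0)
    th=np.arctan2((q[:,0]*p[:,1]-q[:,1]*p[:,0]).sum(),(q*p).sum())
    R=np.array([[np.cos(th),-np.sin(th)],[np.sin(th),np.cos(th)]])
    t=P.mean(0)-R@Q.mean(0);return np.array([*t,th]),(P-(Q@R.T+t))*1000
def totray(p,X):
    c,s=np.cos(p[2]),np.sin(p[2]);d=np.array(X[:2])-p[:2];return np.array([c*d[0]+s*d[1],-s*d[0]+c*d[1]])*1000
E
python3 - <<'E'
from w import *
c=viewer.calibration("wrist")
p,e=wtray([((228,178),(-63,-81,4)),((338,178),(63,-81,4)),((231.5,24),(-63,97,8)),((335,24),(63,97,8)),((279.3,59.1),(0,60,8)),((282,162.9),(0,-63,8))],c)
print(p,e)
for uv in((242,59),(322,60),(323,113),(241,112),(282,112.5)):print(totray(p,onplane("wrist",uv,.013,c)))
for X in((0,20,0),(0,60,0)):print(T(p,X))
E
```

```text
[ 0.4972 -0.1617  0.0226] [[-0.4682  0.6249]
 [ 1.7342  0.3927]
 [ 6.1943  1.8485]
 [-3.6439  1.7671]
 [-3.1961 -4.9355]
 [-0.6203  0.3022]]
[-44.1152  55.1845]
[43.4633 53.9573]
[44.5856 -5.8655]
[-45.5583  -4.6096]
[-0.53   -5.7916]
[ 0.4968 -0.1417  0.    ]
[ 0.4959 -0.1017  0.    ]
```

Emit:
step_arm:
  moves:
    - [[0, 1.6, -3.6, 0], [0, 1.6, -3.6, 0], [0, 1.6, -3.6, 0], [0, 0, 0, 0]]

```text
t: 3.05
tool_pos: [0.4914, -0.1901, 0.1145]
tool_rot: [-3.133, -0.034, 0.021]
contact_force: [-0.8, -0.6, -1.0]
opening: -0.0002
```

Run:
```python
from w import *
o=readout.get_obs();print(o["t"],o["tool_pos"],o["contact_force"])
c=viewer.calibration("wrist");im=snap("wrist","w2")
print(-np.array(c["R"]).T@np.array(c["t"]))
for th,z in(("scoop_foot",.008),("stop_face",.008),("board",.0105),("lead_edge",.0105),("tail_edge",.0105)):
    for r in nets.pinpoint("wrist",th)[:1]:print(th,np.round(r["at"],1),round(r["confidence"],2),onplane("wrist",r["at"],z,c))
cv2.imwrite("pics/w2c.png",cv2.resize(im[0:280,160:400],None,fx=2.1,fy=2.1,interpolation=2))
```

```text
3.05 [ 0.4914 -0.1901  0.1145] [-0.8234 -0.5993 -0.9651]
[ 0.4912 -0.1228  0.2575]
scoop_foot [294.8  88.7] 0.85 [ 0.4987 -0.0972  0.008 ]
stop_face [290.6 241.9] 0.96 [ 0.4989 -0.2193  0.008 ]
board [142.2  27.5] 0.88 [ 0.3753 -0.0422  0.0105]
lead_edge [151.8  42.4] 0.96 [ 0.3848 -0.0563  0.0105]
tail_edge [129.5   8.4] 0.88 [ 0.3619 -0.0228  0.0105]
```

View pics/w2c.png

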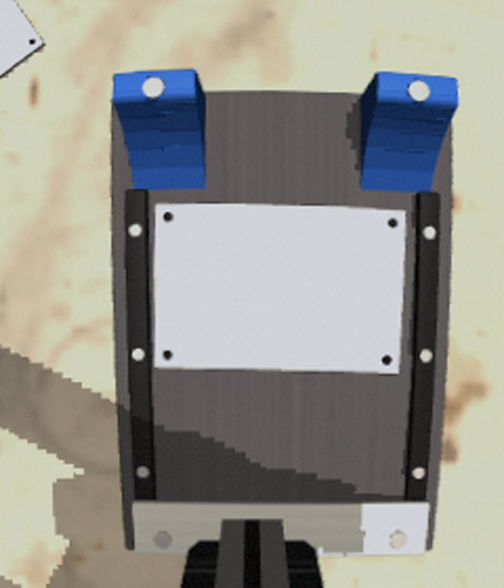

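Run:
```python
from w import *
c=viewer.calibration("wrist");print(readout.get_obs()["tool_pos"],readout.get_obs()["tool_rot"])
g=lambda u,v:(160+u/2.1,v/2.1)
p,e=wtray([(g(205,188),(-28,60,8)),(g(362,189.5),(28,60,8)),(g(133,502),(-54.5,-55,20.5)),(g(428,503),(54.5,-55,20.5))],c)
print(p,e)
for uv in((156,205),(405,210),(399,374),(155,367),(148,480),(405,480)):print(totray(p,onplane("wrist",g(*uv),.013,c)))
print(totray(p,onplane("wrist",g(285,92),.008,c)))
for X in((0,-30,0),(0,60,0),(0,44.9,0)):print(T(p,X))
```

```text
[ 0.4989 -0.1962  0.1266] [3.1384 0.0313 0.0075]
[ 0.5103 -0.1669  0.0164] [[-1.7785  2.6867]
 [ 1.5089  3.0819]
 [-3.9809 -2.6797]
 [ 4.2505 -3.0889]]
[-47.6423  56.2156]
[45.2785 55.5823]
[45.0461 -7.5416]
[-48.9126  -5.3124]
[-53.2737 -51.0169]
[ 50.2451 -50.9652]
[  0.1905 100.4769]
[ 0.5108 -0.1969  0.    ]
[ 0.5093 -0.1069  0.    ]
[ 0.5096 -0.122   0.    ]
```

Emit:
step_arm:
  moves:
    - [[0, 0, 0, 0], [0, 0, 0, 0]]

```text
t: 3.52
tool_pos: [0.498, -0.1953, 0.1251]
tool_rot: [3.14, 0.032, 0.004]
contact_force: [0.3, 0.3, -0.4]
opening: -0.0002
```

Emit:
step_arm:
  moves:
    - [[0, 0, -2, 0], [0, 0, -2, 0], [0, 0, -2, 0], [0, 0, -2, 0], [0, 0, 0, 0], [0, 0, 0, 0]]

```text
t: 4.02
tool_pos: [0.4964, -0.1941, 0.0428]
tool_rot: [-3.14, -0.033, 0.003]
contact_force: [-0.1, -0.8, 0.7]
opening: 0.0002
```

Emit:
step_arm:
  moves:
    - [[0.3, 0.1, -1, 0], [0, 0.1, -1, 0], [0, 0, -0.8, 0], [0, 0, 0, 0], [0, 0, 0, 0], [0, 0, 0, 0]]

```text
t: 4.52
tool_pos: [0.5002, -0.1924, 0.0155]
tool_rot: [3.141, 0.033, 0.0]
contact_force: [-0.4, -0.8, -0.1]
opening: 0.0003
```

Run:
```python
from w import *
import pickle
c=viewer.calibration("wrist");im=snap("wrist","w3");pickle.dump(c,open("c3.pkl","wb"))
o=readout.get_obs();print(o["t"],o["tool_pos"],o["dq"],o["contact_force"])
for th,z in(("scoop_foot",.008),("board",.0105),("lead_edge",.0105),("tail_edge",.0105)):
    for r in nets.pinpoint("wrist",th)[:2]:print(th,np.round(r["at"],1),round(r["confidence"],2),onplane("wrist",r["at"],z,c))
hsv=cv2.cvtColor(im,cv2.COLOR_BGR2HSV)
cv2.imwrite("pics/w3c.png",cv2.resize(im[0:320,120:440],None,fx=1.8,fy=1.8,interpolation=2))
```

```text
4.5667 [ 0.5004 -0.1925  0.0157] [ 0.0012 -0.0043 -0.0021 -0.0024  0.0003 -0.0005] [-0.5787 -0.8647 -0.71  ]
scoop_foot [281.6  63.8] 0.81 [ 0.4985 -0.0982  0.008 ]
board [275.9 145.4] 0.68 [ 0.4967 -0.136   0.0105]
lead_edge [283.8  74.7] 0.94 [ 0.4995 -0.1037  0.0105]
lead_edge [278.9 144.5] 0.18 [ 0.498  -0.1355  0.0105]
tail_edge [278.3 202.9] 0.67 [ 0.4983 -0.1628  0.0105]
```

View pics/w3c.png

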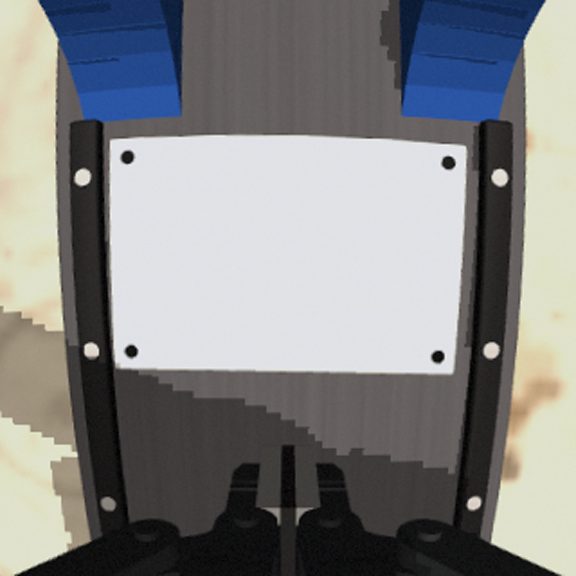

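Run:
```python
from w import *
import pickle
c=pickle.load(open("c3.pkl","rb"))
g=lambda u,v:(120+u/1.8,v/1.8)
P=lambda u,v,z:onplane("wrist",g(u,v),z,c)
a,b=P(182,117,.008),P(402,116,.008);print(a,b,b-a,(a+b)/2,"yaw",np.arctan2(*(b-a)[1::-1]))
for uv in((110,139),(465,146),(453,375),(116,368),(285,371)):print("board",P(*uv,.013))
print("guides",P(103,122,.014),P(480,122,.014))
```

```text
[ 0.4708 -0.0987  0.008 ] [ 0.5267 -0.0971  0.008 ] [0.0559 0.0016 0.    ] [ 0.4988 -0.0979  0.008 ] yaw 0.02826126955587367
board [ 0.4533 -0.1043  0.013 ]
board [ 0.5422 -0.1043  0.013 ]
board [ 0.5428 -0.1638  0.013 ]
board [ 0.4537 -0.1638  0.013 ]
board [ 0.4984 -0.1637  0.013 ]
guides [ 0.4516 -0.1     0.014 ] [ 0.5457 -0.0978  0.014 ]
```

Emit:
step_arm:
  moves:
    - [[0, 0.3, -0.3, 0], [0, 0.3, -0.3, 0], [0, 0, 0, 0], [0, 0, 0, 0], [0, 0, 0, 0]]

```text
t: 5.18
tool_pos: [0.5, -0.1862, 0.0092]
tool_rot: [-3.141, -0.033, 0.0]
contact_force: [-0.4, -0.0, 0.3]
opening: -0.0002
```

Emit:
step_arm:
  moves:
    - [[0, 0.35, 0, 0], [0, 0.35, 0, 0], [-0.05, 0.35, 0, 0], [0, 0.35, 0, 0], [0, 0.35, 0, 0], [-0.05, 0.35, 0, 0], [0, 0.35, 0, 0], [0, 0.35, 0, 0], [0, 0.35, 0, 0], [0, 0.35, 0, 0]]

```text
t: 6.02
tool_pos: [0.499, -0.151, 0.0093]
tool_rot: [3.141, 0.033, 0.0]
contact_force: [0.4, -0.4, -0.1]
opening: 0.0
```

Emit:
step_arm:
  moves:
    - [[0, 0.35, 0, 0], [0, 0.35, 0, 0], [-0.05, 0.35, 0, 0], [0, 0.35, 0, 0], [0, 0.35, 0, 0], [0, 0.35, 0, 0], [0, 0, 0, 0]]

```text
t: 6.6
tool_pos: [0.4986, -0.1295, 0.0093]
tool_rot: [-3.141, -0.034, -0.0]
contact_force: [0.1, 0.3, -0.0]
opening: 0.0
```

Run:
```python
from w import *
o=readout.get_obs();print(o["t"],o["tool_pos"],o["contact_force"])
a=viewer.get_image("side");b=viewer.get_image("scene")
cv2.imwrite("pics/p1.png",np.hstack([cv2.resize(x,None,fx=3.2,fy=3.2,interpolation=2) for x in(a[170:270,225:345],b[170:270,210:330])]))
```

```text
6.6 [ 0.4986 -0.1295  0.0093] [ 0.0875  0.2806 -0.0415]
```

View pics/p1.png

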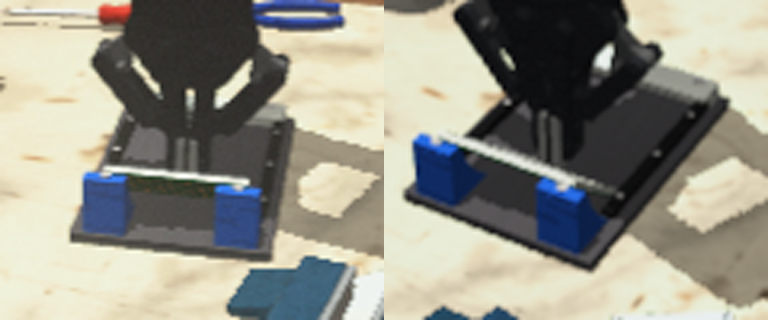

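Emit:
step_arm:
  moves:
    - [[0, 0.25, 0, 0], [0, 0.25, 0, 0], [-0.05, 0.25, 0, 0], [0, 0.25, 0, 0], [0, 0.2, 0, 0], [0, 0.2, 0, 0], [0, 0.2, 0, 0], [0, 0, 0, 0], [0, 0, 0, 0]]

```text
t: 7.45
tool_pos: [0.498, -0.1141, 0.0093]
tool_rot: [-3.141, -0.033, 0.0]
contact_force: [-1.0, 0.5, -0.0]
opening: 0.0004
```

Run:
```python
from w import *
import pickle
c=viewer.calibration("wrist");im=snap("wrist","w4");pickle.dump(c,open("c4.pkl","wb"))
o=readout.get_obs();print(o["t"],o["tool_pos"],o["contact_force"])
for cam in("wrist","side","scene"):
    if cam!="wrist":snap(cam,cam+"4")
    for th in("lead_edge","tail_edge","scoop_foot"):
        for r in nets.pinpoint(cam,th)[:2]:print(cam,th,np.round(r["at"],1),round(r["confidence"],2),proj(cam,T((.5004,-.1579,.026),(0,91,59))) if cam!="wrist" else onplane("wrist",r["at"],.059 if th[0]=='l' else .01,c))
a=im[0:300,130:430];b=cv2.imread("pics/side4.png")[170:270,225:345]
cv2.imwrite("pics/p2.png",np.hstack([cv2.resize(a,(400,400)),cv2.resize(b,(400,333)) if 0 else cv2.resize(b,(400,400))]))
```

```text
7.5 [ 0.498  -0.1141  0.0093] [-0.5049 -0.0163 -0.1776]
wrist lead_edge [278.2 188.5] 0.84 [ 0.496  -0.0658  0.059 ]
wrist lead_edge [ 63.4 144.5] 0.63 [ 0.424  -0.0513  0.059 ]
wrist tail_edge [32.7 86.5] 0.77 [ 0.3644 -0.0213  0.01  ]
wrist tail_edge [278.9 186.1] 0.7 [ 0.4962 -0.0753  0.01  ]
wrist scoop_foot [283.3 232.9] 0.85 [ 0.4987 -0.0974  0.01  ]
side lead_edge [279.2 220.7] 0.64 [278.7259 220.4674]
side lead_edge [340.2 255.9] 0.53 [278.7259 220.4674]
side tail_edge [349.5 269.7] 0.66 [278.7259 220.4674]
side tail_edge [358.4 218.4] 0.62 [278.7259 220.4674]
side scoop_foot [278.1 233.7] 0.71 [278.7259 220.4674]
scene lead_edge [300.7 266.3] 0.96 [245.6712 215.4841]
scene lead_edge [244.2 217.8] 0.68 [245.6712 215.4841]
scene tail_edge [301.1 287.2] 0.75 [245.6712 215.4841]
scene tail_edge [257.7 223.8] 0.65 [245.6712 215.4841]
scene scoop_foot [256.1 232.3] 0.62 [245.6712 215.4841]
```

View pics/p2.png

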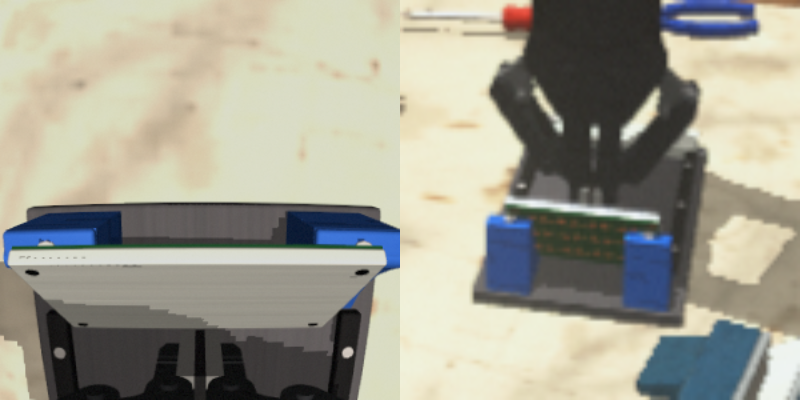

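Emit:
step_arm:
  moves:
    - [[0, 0.1, 0, 0], [0, 0, 0, 0], [0, 0, 0, 0], [0, -0.2, 0, 0], [0, -0.5, 0, 0], [0, -1, 0, 0], [0, -1.5, 0.5, 0], [0, 0, 2, 0], [0, 0, 3, 0], [0, 0, 3, 0]]

```text
t: 8.88
tool_pos: [0.497, -0.146, 0.0942]
tool_rot: [-3.14, -0.031, 0.004]
contact_force: [0.6, -1.2, 0.0]
opening: 0.0001
```

Run:
```python
from w import *
im=snap("side","side5");b=snap("scene","scene5")
o=readout.get_obs();print(o["t"],o["tool_pos"],o["contact_force"])
p=(.5004,-.1579,.026)
for cam in("side","scene"):
    print(proj(cam,T(p,(0,91,59))),[(np.round(r["at"],1),round(r["confidence"],2)) for r in nets.pinpoint(cam,"lead_edge")[:2]])
cv2.imwrite("pics/p3.png",np.hstack([cv2.resize(x,None,fx=3.2,fy=3.2,interpolation=2) for x in(im[170:270,225:345],b[170:270,210:330])]))
```

```text
8.9833 [ 0.5019 -0.148   0.1005] [ 0.571  -0.3056  1.4408]
[278.7259 220.4674] [(array([279.7, 223.3]), 0.7), (array([340.7, 257.2]), 0.66)]
[245.6712 215.4841] [(array([242.6, 215.4]), 0.9), (array([299.3, 265.6]), 0.64)]
```

View pics/p3.png

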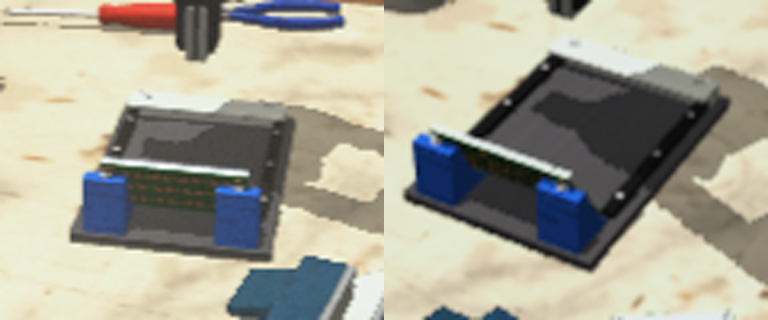

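Emit:
step_arm:
  moves:
    - [[-0.05, 2, 0.3, 0], [-0.05, 2, 0, 0], [-0.05, 2, 0, 0], [-0.05, 2, 0, 0], [0, 2, 0, 0], [0, 1.8, 0, 0], [0, 0, -1, 0], [0, 0, -2, 0], [0, 0, 0, 0], [0, 0, 0, 0]]

```text
t: 9.92
tool_pos: [0.4939, -0.0275, 0.0646]
tool_rot: [-3.14, -0.032, 0.009]
contact_force: [0.1, -0.9, 0.4]
opening: 0.0002
```

Emit:
step_arm:
  moves:
    - [[0.1, 0, -1, 0], [0.1, 0, -1, 0], [0, 0, 0, 0], [0, 0, 0, 0], [0, 0, 0, 0]]

```text
t: 10.33
tool_pos: [0.4982, -0.0274, 0.0474]
tool_rot: [3.141, 0.033, 0.0]
contact_force: [-0.3, -0.2, 0.9]
opening: -0.0001
```

Emit:
step_arm:
  moves:
    - [[0, -0.4, -0.2, 0], [0, -0.4, -0.2, 0], [0, -0.4, 0, 0], [0, -0.4, 0, 0], [0, -0.4, 0, 0], [0, -0.3, 0, 0], [0, -0.3, 0, 0], [0, -0.3, 0, 0], [0, -0.3, 0, 0], [0, -0.3, 0, 0]]

```text
t: 11.17
tool_pos: [0.4981, -0.0625, 0.0433]
tool_rot: [-3.141, -0.033, -0.0]
contact_force: [0.1, -0.3, -0.3]
opening: 0.0001
```

Emit:
step_arm:
  moves:
    - [[0, -0.3, 0, 0], [0, -0.3, 0, 0], [0, -0.3, 0, 0], [0, 0, 0, 0]]

```text
t: 11.5
tool_pos: [0.4981, -0.0718, 0.0433]
tool_rot: [3.141, 0.032, 0.0]
contact_force: [0.3, 1.2, 0.0]
opening: 0.0003
```

Run:
```python
from w import *
im=snap("side","side6");b=snap("scene","scene6")
o=readout.get_obs();print(o["t"],o["tool_pos"],o["contact_force"])
cv2.imwrite("pics/p4.png",np.hstack([cv2.resize(x,None,fx=3.2,fy=3.2,interpolation=2) for x in(im[170:270,225:345],b[170:270,210:330])]))
```

```text
11.6 [ 0.4981 -0.0714  0.0433] [ 0.368  -0.266  -0.4412]
```

View pics/p4.png

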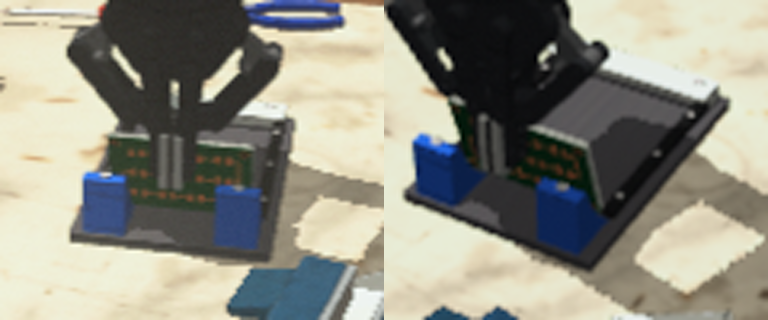

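Emit:
step_arm:
  moves:
    - [[0, -0.3, 0, 0], [0, -0.3, 0, 0], [0, -0.3, 0, 0], [0, -0.3, 0, 0], [0, -0.3, 0, 0], [0, -0.3, 0, 0], [0, -0.3, 0, 0], [0, -0.3, 0, 0], [0, 0, 0, 0], [0, 0, 0, 0]]

```text
t: 12.43
tool_pos: [0.498, -0.0954, 0.0433]
tool_rot: [-3.141, -0.032, 0.0]
contact_force: [-0.4, -0.2, -0.5]
opening: -0.0003
```

Emit:
step_arm:
  moves:
    - [[0, -0.2, 0, 0], [0, 0, 0, 0], [0, 0, 0, 0], [0, 0, 0, 0]]

```text
t: 12.77
tool_pos: [0.498, -0.0972, 0.0433]
tool_rot: [-3.141, -0.033, 0.0]
contact_force: [0.0, 0.4, 0.4]
opening: 0.0
```

Run:
```python
from w import *
im=snap("side","side7");b=snap("scene","scene7")
o=readout.get_obs();print(o["t"],o["tool_pos"],o["contact_force"])
p=(.5004,-.1579,.026)
for cam in("side","scene"):
    for th in("board","lead_edge","tail_edge"):
        for r in nets.pinpoint(cam,th)[:2]:print(cam,th,np.round(r["at"],1),round(r["confidence"],2),totray(p,onplane(cam,r["at"],.0105)))
g=[]
for x in(im[170:270,225:345],b[170:270,210:330]):
    h=cv2.cvtColor(x,cv2.COLOR_BGR2HSV);m=cv2.inRange(h,(40,60,20),(85,255,255));print("green",m.astype(bool).sum(),cv2.boundingRect(m))
cv2.imwrite("pics/p5.png",np.hstack([cv2.resize(x,None,fx=3.2,fy=3.2,interpolation=2) for x in(im[170:270,225:345],b[170:270,210:330])]))
```

```text
12.8667 [ 0.4981 -0.0972  0.0433] [ 0.354  -0.2124 -0.2539]
side board [341.1 264.1] 0.72 [-124.2248  143.2026]
side board [285.2 224.7] 0.61 [-3.3695 23.5882]
side lead_edge [285.4 217.4] 0.96 [ 0.8421 -7.2224]
side lead_edge [339.1 255.7] 0.68 [-119.7329  117.2196]
side tail_edge [279.7 233.6] 0.75 [ 2.3539 60.6298]
side tail_edge [349.5 270.2] 0.53 [-139.5455  158.8906]
scene board [265.1 219.3] 0.88 [-2.558  30.8104]
scene board [297.4 274.4] 0.72 [-122.6465  129.9297]
scene lead_edge [298.9 267. ] 0.86 [-116.9474  113.4977]
scene lead_edge [270.1 208.9] 0.73 [ 5.7652 -2.3232]
scene tail_edge [300.9 290.8] 0.69 [-143.8164  158.9707]
scene tail_edge [261.4 221.5] 0.64 [ 0.0791 40.0078]
green 298 (39, 46, 43, 17)
green 464 (30, 34, 55, 28)
```

Emit:
step_arm:
  moves:
    - [[0, 1, 0, 0], [0, 1.2, 0, 0], [0, 0.3, -0.5, 0], [0, 0, -0.8, 0], [0, 0, -0.8, 0], [0, 0, -0.7, 0], [0, 0, 0, 0], [0, 0, 0, 0], [0, 0, -0.4, 0], [0, 0, 0, 0]]

```text
t: 14.0
tool_pos: [0.498, -0.0724, 0.011]
tool_rot: [-3.141, -0.032, 0.0]
contact_force: [0.1, -0.4, -0.9]
opening: -0.0001
```

Run:
```python
from w import *
im=snap("side","side8");b=snap("scene","scene8")
o=readout.get_obs();print(o["t"],o["tool_pos"],o["contact_force"])
cv2.imwrite("pics/p5.png",np.hstack([cv2.resize(x,None,fx=3.2,fy=3.2,interpolation=2) for x in(im[170:270,225:345],b[170:270,210:330])]))
```

```text
14.1 [ 0.4982 -0.0724  0.0114] [ 0.0791 -0.0784  0.8453]
```

View pics/p5.png

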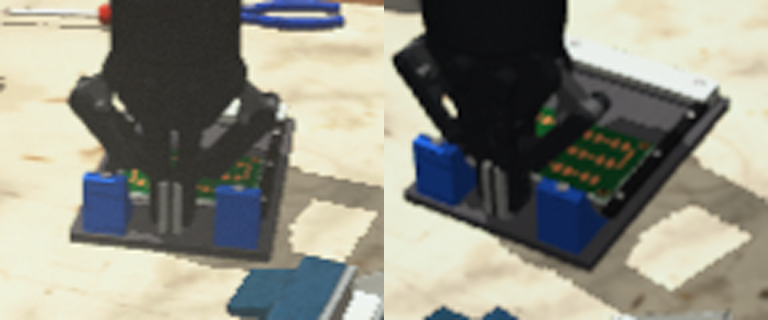

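Emit:
step_arm:
  moves:
    - [[0, -0.2, -0.17, 0], [0, -0.4, 0, 0], [0.05, -0.4, 0, 0], [0, -0.4, 0, 0], [0, -0.4, 0, 0], [0.05, -0.4, 0, 0], [0, -0.4, 0, 0], [0, -0.4, 0, 0], [0, -0.4, 0, 0], [0.05, -0.4, 0, 0]]

```text
t: 14.93
tool_pos: [0.4995, -0.1107, 0.0096]
tool_rot: [-3.141, -0.033, 0.0]
contact_force: [-0.3, 0.5, 0.1]
opening: -0.0
```

Emit:
step_arm:
  moves:
    - [[0, -0.4, 0, 0], [0, -0.4, 0, 0], [0.05, -0.4, 0, 0], [0, -0.4, 0, 0], [0, -0.4, 0, 0], [0, -0.4, 0, 0], [0, -0.3, 0, 0], [0, -0.2, 0, 0], [0, 0, 0, 0]]

```text
t: 15.68
tool_pos: [0.5001, -0.1397, 0.0096]
tool_rot: [3.141, 0.032, 0.0]
contact_force: [0.2, 0.2, -0.1]
opening: 0.0002
```

Emit:
step_arm:
  moves:
    - [[0, -0.15, 0, 0], [0, -0.15, 0, 0], [0, -0.15, 0, 0], [0, -0.15, 0, 0], [0, -0.1, 0, 0], [0, 0, 0, 0], [0, 0, 0, 0]]

```text
t: 16.27
tool_pos: [0.5001, -0.1464, 0.0096]
tool_rot: [3.141, 0.033, 0.0]
contact_force: [0.1, 0.4, -1.1]
opening: -0.0
```

Emit:
step_arm:
  moves:
    - [[0, -0.1, 0, 0], [0, -0.1, 0, 0], [0, 0, 0, 0]]

```text
t: 16.52
tool_pos: [0.5001, -0.1484, 0.0096]
tool_rot: [3.141, 0.033, 0.0]
contact_force: [-0.2, 0.0, -0.0]
opening: -0.0002
```

Emit:
step_arm:
  moves:
    - [[0, -0.05, 0, 0], [0, -0.05, 0, 0], [0, 0, 0, 0]]

```text
t: 16.77
tool_pos: [0.5001, -0.1493, 0.0096]
tool_rot: [3.141, 0.033, -0.0]
contact_force: [0.2, 0.9, 0.7]
opening: -0.0001
```

Emit:
step_arm:
  moves:
    - [[0, -0.05, 0, 0], [0, -0.05, 0, 0], [0, 0, 0, 0]]

```text
t: 17.02
tool_pos: [0.4999, -0.1497, 0.0095]
tool_rot: [-3.14, -0.033, 0.001]
contact_force: [-0.5, 3.4, 1.8]
opening: -0.0002
```

Emit:
step_arm:
  moves:
    - [[0, -0.05, 0, 0], [0, 0, 0, 0], [0, 0, 0, 0]]

```text
t: 17.27
tool_pos: [0.4999, -0.1498, 0.0095]
tool_rot: [-3.139, -0.033, 0.001]
contact_force: [-0.7, 5.5, 2.4]
opening: -0.0001
```

Emit:
step_arm:
  moves:
    - [[0, 0.2, 0, 0], [0, 0.5, 0, 0], [0, 1, 0, 0], [0, 1, 0.5, 0], [0, 1, 2, 0], [0, 0, 3, 0], [0, -1, 3, 0], [0, -2, 2, 0], [0, 0, 0, 0], [0, 0, 0, 0]]

```text
t: 18.1
tool_pos: [0.5012, -0.144, 0.1166]
tool_rot: [3.14, 0.032, 0.006]
contact_force: [0.1, -0.2, -0.5]
opening: 0.0002
```

Emit:
step_arm:
  moves:
    - [[0, -2, 0, 0], [0, -2, 0, 0], [0, -1, 0, 0], [0, 0, 0, 0], [0, 0, 0, 0], [0, 0, 0, 0], [0, 0, 0, 0]]

```text
t: 18.68
tool_pos: [0.4998, -0.1927, 0.1141]
tool_rot: [-3.141, -0.034, 0.001]
contact_force: [0.7, -0.4, -0.9]
opening: 0.0001
```

Run:
```python
from w import *
import pickle
c=viewer.calibration("wrist");im=snap("wrist","w9");pickle.dump(c,open("c9.pkl","wb"))
b=snap("side","side9")
o=readout.get_obs();print(o["t"],o["tool_pos"],o["contact_force"],o["dq"])
p=(.5004,-.1579,.026)
for th,z in(("board",.0105),("tail_edge",.0105),("scoop_foot",.008),("stop_face",.008)):
    for r in nets.pinpoint("wrist",th)[:2]:print(th,np.round(r["at"],1),round(r["confidence"],2),totray(p,onplane("wrist",r["at"],z,c)))
cv2.imwrite("pics/p6.png",np.hstack([cv2.resize(im[0:320,120:440],None,fx=1.5,fy=1.5,interpolation=2),cv2.resize(b[170:270,225:345],(320,480))]))
```

```text
18.7833 [ 0.5    -0.193   0.1144] [ 0.2646 -0.0114 -0.0289] [-0.0038 -0.0019 -0.0029 -0.0006 -0.0001 -0.0004]
board [276.7 206.9] 0.98 [ -4.5599 -34.4199]
board [128.3  25.4] 0.67 [-123.8931  118.2856]
tail_edge [116.4   7.8] 0.7 [-136.3028  136.7487]
tail_edge [276.4 166. ] 0.55 [-4.5921 -2.0625]
scoop_foot [279.4  84.5] 0.8 [-2.053 60.204]
stop_face [281.6 240.3] 0.97 [ -0.7663 -63.509 ]
```

View pics/p6.png

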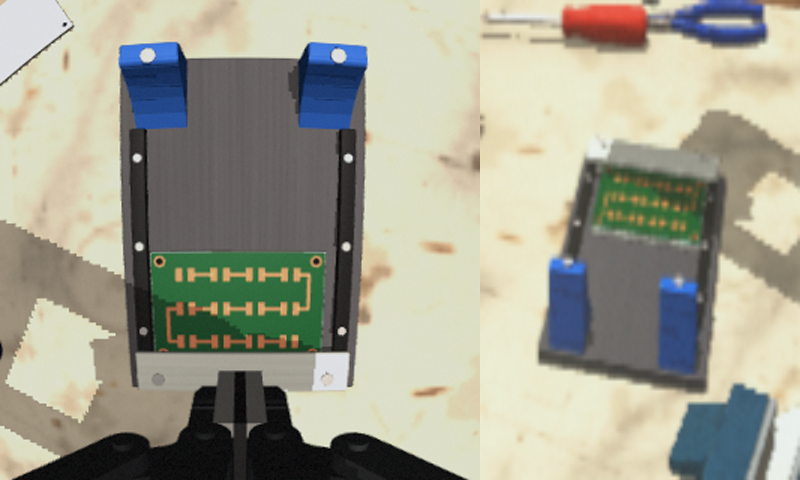

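Run:
```python
from w import *
import pickle
c=pickle.load(open("c9.pkl","rb"));im=cv2.imread("pics/w9.png")
p=(.5004,-.1579,.026)
h=cv2.cvtColor(im,cv2.COLOR_BGR2HSV);m=cv2.inRange(h,(40,80,40),(85,255,255))
g=lambda u,v:(120+u/1.5,v/1.5)
for X in (225,240,260,280,300,320,332):
    col=np.where(m[140:235,X]>0)[0]+140;print(X,col.min(),totray(p,onplane("wrist",(X,col.min()-.5),.013,c)))
for n,uv,z in(("footL",(187,128),.008),("footR",(300,128),.008),("lipL",(135,353),.0205),("lipR",(349,353),.0205)):print(n,totray(p,onplane("wrist",g(*uv),z,c)))
```

```text
225 169 [-43.81    -3.1793]
240 169 [-32.2324  -3.3598]
260 169 [-16.9863  -3.5311]
280 168 [-1.8497 -2.8594]
300 168 [13.2748 -2.877 ]
320 169 [28.5263 -3.5863]
332 169 [37.7751 -3.5146]
footL [-28.2196  60.0256]
footR [28.5582 59.9071]
lipL [-57.088 -54.651]
lipR [ 55.1658 -55.0806]
```

```bash
python3 -c "
from station import ctrl,readout
print(ctrl.finish_job(),readout.get_obs()['t'])"
```

```text
the job is handed in; nothing more can be done
the job is handed in; nothing more can be done
```

The lamp board is turned green side up and pushed home under the rail's lip. I handed the job in soon after the 18.8 s clock reading, well inside the 58 s limit.

- **Turning it over:** With the gripper shut, I pushed the tail edge to the scoop foot. The board stood there leaning by itself after I backed off. I then pushed its top back from behind through the gap until it fell flat.
- **Pushing it home:** I slid it along the tray until it met the stop face. The wrist read at most 5.5 N there and no more than about 1.2 N at the earlier readings.

**Last checks:**
- **Position:** The last wrist picture puts the tail edge at tray y of about -2.9 to -3.6 mm along its whole length. Home is -3 mm, so the board is home and square. The trained network's single point read -2.1 mm, about 1 mm off but within its error.
- **Side to side:** The board sits about 3 to 5 mm off centre, still between the guides.
- **Clear of the work:** The arm is about 10 cm above the tray and touching nothing. I kept it away from the loose things but did not measure them again at the end.

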